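# Free a mould from its base with a wedge and hold it

### The arm

A 6-joint arm with a two-finger parallel gripper is mounted at the origin on a cart in front of the work surface, level with it; the furniture and walls round the work are solid. World frame = base frame: x ahead of the robot, y to its left, z up, the work surface at z = 0. Lengths are in mm, angles in rad, forces in N, time in s.
With the tool pointing down it reaches from about 300 to 775 mm from the base axis. Payload 14.6 kg.
Tool frame: the origin (TCP) lies on the centre line of the jaws, within the pads' length; the fingertips stand 11 mm ahead of it and the grasp point (between the pads) lies 8 mm behind it; x points along the fingers, y is the direction in which the jaws open and shut, and the axes are right-handed (so a half turn about x gives the same grasp; the last joint's range is limited). The gripper opens to 94 mm and grips with 3 to 60 N. Pads are 16 mm wide; open, the fingers measure 119 mm over their backs; the gripper's body (75 mm by 177 mm) begins 78 mm behind the grasp point.
Start: joints at [1.148, 0.3, 1.521, -0, 1.321, -0.067], TCP at [191.584, 515.543, 216.446] pointing down, gripper open.
Joint ranges: [-3.03, 3.03], [-0.79, 2.21], [0.23, 2.52], [-1.04, 4.18], [0, 3.07], [-2.55, 2.55]. Speed limits (rad/s): [2.22, 2.22, 2.57, 3.14, 3.14, 3.14].

### API

Orientations are given as [roll, pitch, yaw] about the fixed x, y, z axes, in that order (R = Rz(yaw) Ry(pitch) Rx(roll)).
In Python, from cell import manip gives the robot as it stands.
- The arm moves only by the shell command python3 -m handwheel 'ROWS' [OPENING] [FORCE]. ROWS is JSON, a list of rows, each a list of 2 entries, a list of its own where there are three numbers: the shift along the tool's x, y, z in mm, then the turn about the tool's x in rad. In form: [[[x, y, z], spin], ...]. A call has exactly 10 rows; each row shifts and turns the commanded pose from where the row before left it, along the tool's axes as they then stand; what a row does not reach is not made up. A row lasts 1/8 s, in which the tool goes at most 62.5 mm and 10.7 degrees, less where a joint would pass 70% of its speed; a pose out of reach is approached as far as the arm can. A call with a gripper value outside its range is refused whole. OPENING is the closure in counts, from 0 (fully open) to 255 (shut), set as the call begins (- or left out, the last holds). The fingers move at their own pace and stop on an object; FORCE is the grip in N (left out, the last holds). Time passes only in rows, so rows that do not move let the fingers close, or fill a call up. It gives the time, the measured TCP pose, the force and the opening at its end, in the units of the state.
- manip.read_state(): the state, without advancing time (a new reading comes with each control period).
- manip.camera(name): name is "scene" or "top" or "wrist"; returns a dict with "pixels" (400x640x3 uint8, red, green, blue), "z_map" (400x640 float32, mm along the optical axis (not along the pixel's ray), 0 where there is no reading), "mtx" (3x3 intrinsics, pixels), "k1" (the pictures are not rectified: a ray, as slopes to the right and down, at radius r is drawn at 1 + k1 r^2 times it, then the intrinsics apply), "xyz" and "orientation" of the camera in the world. Camera axes: x right, y up, looking along -z (the intrinsics and any distortion apply to the point x, -y, -z); pixel columns grow to the right and rows downward; lengths in mm; the calibration is good to about 2 mm. A picture is of the moment at which its call begins.
- manip.sign_off(): hands the job in, once; it reports no verdict.
Trained networks look in the newest picture that a camera, given by its name, has taken for a name from the list of things; names that differ only in an ending like _2 or _b are one class to them, and where a whole thing is asked for, a point or a joint stands for the part that bears it (a point fixed in the world has none). Each returns a list of dicts, best first, with "confidence" (0 to 1); they miss things now and then, are a little off and sometimes report something else, mostly with a low value. They report only what shows in the picture. A call takes as long as a camera call. They do not tell look-alikes from the thing itself.
- manip.cut_out(target, camera): "region" (400x640 bool, what is visible of it) and "centre" ([column, row] in pixels, amid what is visible of it).
The state is a dict: "clock": time; "joints": joint angles; "qd": joint speeds; "effort": joint torques, N m; "eef_pos": TCP position; "eef_rot": TCP orientation; "wrist_force": force on the tool from outside, world axes, zero at the start; "moment": the same for the moment, N m; "finger_gap": finger opening in mm.
Only numpy, scipy, OpenCV 4.12 (cv2) and the standard library are available. Lean on these libraries where they do the work, as an engineer would, in place of code of your own. Each camera call takes 0.05 s, during which the arm holds its last target. There are 200 camera calls.

### The job

Break the black cube mould loose from its aluminium stand: pick up the orange wedge, lay it flat between the two rails of the stand with its thin end towards the mould, and push it straight into the tunnel under the blue sole plate until the mould has just lifted off the stand, by about 4 mm. Let only the wedge do the lifting, keep the gripper off the mould and its sole plate, leave the other things alone, and finish while still gripping the wedge in place with the mould resting on it.

Things in the scene. Friction and masses are not known exactly. Their poses are not given: they have to be found in the camera images.
- stand: Fixed aluminium stand. Origin: underside, below the mould's centre; z up, +x = direction of pushing the wedge in. Plate 210 x 124 mm, top face 10 mm above the bench; a 70 mm wide tongue, same top face, reaches back to x = -260 mm. On it two dark rails, 6 mm high, x -250 to -125 mm, leave a 46 mm wide lane centred on y = 0. Four 8 mm pins, 55 mm high, at x +-87.5, y +-42 mm.
- mouth (a point): Centre of the tunnel's mouth on the stand's top face: x = -95, y = 0, z = 10 mm of the stand, same axes; fixed. The tunnel under the blue sole plate is 56 mm wide (y +-28 mm), 8 mm high while the mould is down, and runs on in +x for 190 mm.
- sole (a joint): Lift of the blue sole plate (190 x 110 mm) with the black mould bolted on it: height of its feet above the stand, m; 0 = down, up to 0.025. Slides vertically on the pins, weighs about 0.7 kg (varies by a quarter), sinks back by its own weight.
- sole_front (a point): Middle of the sole plate's front edge face, above the tunnel's mouth, 23 mm above the bench when down; rises with the mould. Axes as the stand's.
- mould: Black two-gang cube mould, 160 x 93 x 62 mm, bolted on the sole plate. Origin: centre of its underside, 28 mm above the bench when down; its top is then 90 mm above the bench.
- wedge_grip (a point): Point to grip on the wedge, inside its black upright rib: rib 40 mm long (along the wedge), 16 mm wide, from 19 to 68 mm above the wedge's underside. This point is 50 mm above the underside, mid-length and mid-width of the rib; the thin end is 116 mm ahead (+x), the square tail 24 mm behind. Axes: +x along the wedge to its thin end, z up.
- wedge_tip (a point): Middle of the wedge's thin end, on its underside. Axes as the wedge's. The wedge touches the sole plate when this point is about 31 mm past the mouth; each further 6.25 mm lifts the mould 1 mm.
- wedge: Orange wedge, 140 x 32 mm, about 0.12 kg, lying on its flat underside on the bench. Origin: underside, 70 mm behind the thin end; +x to the thin end. 3 mm thick at the thin end, rising evenly to 19 mm over 100 mm, then 19 mm to the tail. Friction keeps it from being squeezed out.
- jar: Clear screw jar with a blue lid, 66 mm wide, 116 mm high, on the bench; origin at the centre of its underside. Leave alone.
- tin: Aluminium tin with a lid, 59 mm wide, 38 mm high, on the bench; origin at the centre of its underside. Leave alone.
- dish: Shallow milky plastic dish, 60 mm wide, 17 mm high, on the bench; origin at the centre of its underside. Leave alone.
Mind the look-alikes: they are no part of the job. There is more than one size of the wedge; the one meant has the size given above.

How it is judged (in metres and radians):
On the way, in this order (a step that is already met when the one before it is completed fails the run):
1. the wedge lies flat in the lane on the stand, thin end towards the mould, the mould still down (z of wedge_tip in the frame of stand between 0.007 and 0.015 m and angle between wedge_tip's own z axis and vertical below 0.06 rad and y of wedge_tip in the frame of stand between -0.016 and 0.016 m and y of wedge_grip in the frame of stand between -0.016 and 0.016 m and x of wedge_tip in the frame of stand between -0.2 and -0.06 m and x of wedge_grip in the frame of stand below -0.15 m and value of joint sole below 0.001 m), for 0.2 s.
2. the wedge has begun to lift the mould (value of joint sole above 0.0015 m and contact force between wedge and sole above 1 N), for 0.1 s.
At the end, for the whole second after the job is handed in: The mould is 2 to 7 mm above the stand, carried by the wedge (over 1.5 N) and untouched by the robot; the wedge lies flat on the stand (within 5 mm, 0.06 rad), within 20 mm of the lane's middle, thin end 30 mm or more inside the tunnel, held by the fingers (over 2 N) (value of joint sole between 0.002 and 0.007 m and contact force between wedge and sole above 1.5 N and contact force between the fingers and wedge above 2 N and contact force between each of the arm, the fingers and sole below 0.5 N and z of wedge_tip in the frame of stand between 0.007 and 0.015 m and angle between wedge_tip's own z axis and vertical below 0.06 rad and y of wedge_tip in the frame of stand between -0.02 and 0.02 m and y of wedge_grip in the frame of stand between -0.02 and 0.02 m and x of wedge_tip in the frame of mouth above 0.03 m); the arm keeps its last pose, push and grip.
It fails at once if the robot touches the mould or its sole plate with more than 4 N (contact force between any of the fingers, the arm and sole above 4 N).
It fails at once if a bystander is moved more than 20 mm or tipped (distance of any of jar, tin, dish from where it was at the start of the episode above 0.02 m or angle between any of jar, tin, dish's own z axis and vertical above 0.4 rad).
It also fails if it takes over 42 s, if anything falls off the work surface, if the arm or the gripper's body presses on something with over 40 N, if the wrist force passes 120 N, or if a joint passes its speed limit or range.

## Working session

There is one attempt and no reset: what is moved stays moved. The work goes in short steps, Python scripts to look and compute and a shell command to move; the robot and the scene stay as the last step left them, time stands still between calls to the robot, and variables do not carry over. Pictures are saved under pics/ and viewed, about 8 in all and at most 12, crops included, and the job is handed in when it is done.

```bash
mkdir -p pics; ls
cat > h.py <<'E'
import numpy as np, cv2
from scipy.spatial.transform import Rotation as R
from cell import manip
def pts(c):
    "world xyz (mm) for each pixel, nan where no depth"
    K=np.array(c["mtx"]);k=float(np.ravel(c["k1"])[0]);z=c["z_map"].astype(float)
    h,w=z.shape;u,v=np.meshgrid(np.arange(w),np.arange(h))
    p=cv2.undistortPoints(np.stack([u,v],-1).reshape(-1,1,2).astype(np.float64),K,np.array([k,0,0,0.])).reshape(h,w,2)
    P=np.stack([p[...,0]*z,-p[...,1]*z,-z],-1); P[z<=0]=np.nan
    return P@R.from_euler('xyz',c["orientation"]).as_matrix().T+np.array(c["xyz"])
def save(c,n): cv2.imwrite('pics/'+n,c["pixels"][...,::-1])
E
python3 - <<'E'
from h import *
s=manip.read_state();print(s)
for n in("top","scene"):
    c=manip.camera(n);save(c,n+"0.png");P=pts(c);np.save(n+"0.npy",P)
    print(n,c["xyz"],c["orientation"],c["k1"])
    for t in("wedge","stand","sole","mould","jar","tin","dish"):
        for d in manip.cut_out(t,n):
            m=d["region"];q=P[m];q=q[~np.isnan(q[:,0])]
            print(t,round(d["confidence"],2),np.round(d["centre"]),m.sum(),np.round(np.median(q,0)) if len(q) else None, np.round(np.percentile(q,[2,98],axis=0)).tolist() if len(q) else None)
E
```

```text
pics
{'clock': 0.0, 'joints': array([ 1.14842051e+00,  3.00495875e-01,  1.52157469e+00, -2.81624133e-05,
        1.32072252e+00, -6.66332216e-02]), 'qd': array([ 7.45708332e-05, -7.40700420e-04,  1.94658150e-03,  1.33439370e-03,
       -2.98250798e-04, -1.51792409e-04]), 'effort': array([ 2.54308634e-04, -5.31803405e+01, -3.52740884e+01,  7.08354078e-02,
        2.43672665e-02, -8.86278963e-05]), 'eef_pos': array([191.4796796 , 515.32116555, 215.87544452]), 'eef_rot': array([-1.61471004,  1.56959558, -1.97044565]), 'wrist_force': array([ 0.1882938 , -0.3702448 ,  0.42738629]), 'moment': array([-0.00068355,  0.02724907,  0.01524412]), 'finger_gap': 93.98116044171893}
top [ 339.69516402  -24.36523483 1217.50984095] [ 0.16524747 -0.0124159  -1.55349348] 0.02449753462781341
wedge 0.75 [226. 226.] 283 [443. 253.   9.] [[402.0, 226.0, -2.0], [483.0, 282.0, 50.0]]
wedge 0.7 [272. 225.] 462 [448. 103.  16.] [[411.0, 43.0, 3.0], [487.0, 154.0, 71.0]]
wedge 0.6 [412. 226.] 3694 [ 464. -323.   31.] [[385.0, -447.0, 7.0], [555.0, -140.0, 92.0]]
stand 0.88 [408. 225.] 3863 [ 465. -318.   30.] [[3
[... 254 characters left out ...]
493. -368.   42.] [[430.0, -447.0, 30.0], [549.0, -285.0, 93.0]]
jar 0.58 [181. 221.] 669 [453. 370. 114.] [[425.0, 352.0, 1.0], [485.0, 410.0, 121.0]]
tin 0.78 [276. 162.] 292 [660. 105.  38.] [[634.0, 81.0, 4.0], [688.0, 132.0, 42.0]]
scene [-697.93836528  779.96581937 1112.60147802] [ 0.94731988  0.0028336  -2.13924342] 0.016320003196951746
wedge 0.71 [270. 249.] 178 [444. 254.   7.] [[398.0, 231.0, -3.0], [476.0, 285.0, 46.0]]
stand 0.72 [379. 213.] 544 [ 419. -188.    7.] [[364.0, -268.0, -3.0], [501.0, -121.0, 23.0]]
jar 0.82 [229. 261.] 231 [427. 405.  37.] [[417.0, 386.0, 2.0], [452.0, 419.0, 87.0]]
tin 0.62 [278. 205.] 103 [636. 119.  15.] [[626.0, 90.0, -3.0], [654.0, 140.0, 36.0]]
```

Run:
```python
import cv2
a=cv2.imread('pics/top0.png')
cv2.imwrite('pics/topc.png',cv2.resize(a[130:300,150:500],None,fx=2.28,fy=2.28,interpolation=cv2.INTER_CUBIC))
```

```text
(no output)
```

View pics/topc.png

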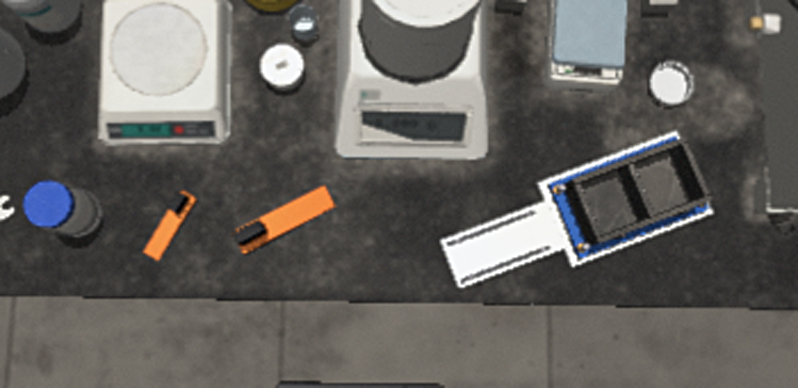

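The crop shows the larger wedge at about crop (285,218), i.e. pixel (275,225), with its thin end to the upper right and its rib at the lower left. The smaller look-alike is at crop (170,225). The stand's lane opens to the left at crop (505,245), with the mould to the right of it.

```bash
cat >> h.py <<'E'
def comps(P,px,box,zr,col=None):
    m=(P[...,0]>box[0])&(P[...,0]<box[1])&(P[...,1]>box[2])&(P[...,1]<box[3])&(P[...,2]>zr[0])&(P[...,2]<zr[1])
    if col is not None: m&=col(px.astype(int))
    return m
orange=lambda p:(p[...,0]>150)&(p[...,2]<90)&(p[...,0]-p[...,2]>90)
blue=lambda p:(p[...,2]-p[...,0]>50)
def rect(q):
    (c,s,a)=cv2.minAreaRect(q[:,:2].astype(np.float32)); b=cv2.boxPoints((c,s,a))
    e=b[1]-b[0];f=b[2]-b[1];l=e if np.linalg.norm(e)>np.linalg.norm(f) else f
    return np.round(c,1),np.round(s,1),round(float(np.degrees(np.arctan2(l[1],l[0]))%180),2)
E
python3 - <<'E'
from h import *
P=np.load('top0.npy');px=cv2.imread('pics/top0.png')[...,::-1]
def show(n,m):
    q=P[m];print(n,len(q),rect(q),np.round(q.mean(0),1))
W=(380,520,20,180)
show("orange",comps(P,px,W,(-5,40),orange))
show("rib",comps(P,px,W,(60,80)))
S=(340,600,-520,-100)
show("mouldtop",comps(P,px,S,(84,98)))
show("tongue",comps(P,px,(340,600,-262,-100),(6,20)))
show("blue",comps(P,px,S,(15,35),blue))
show("white",comps(P,px,S,(5,15),lambda p:p.min(-1)>150))
E
```

```text
orange 359 (array([453.2, 100. ]), array([ 35.8, 139.2]), 118.5) [459.4  85.9  11.8]
rib 76 (array([428.9, 139.4]), array([15.5, 39.6]), 117.76) [428.7 139.6  68.5]
mouldtop 550 (array([ 504.3, -273.7]), array([364.9, 153.9]), 82.3) [ 496.8 -356.7   89.6]
tongue 1056 (array([ 471.3, -186.4]), array([151.9, 254.8]), 179.39) [ 425.3 -195.3   11.4]
blue 339 (array([ 490.8, -369.1]), array([108.3, 190. ]), 111.77) [ 474.8 -339.    28.2]
white 1243 (array([ 461.4, -296.4]), array([123.5, 365. ]), 111.88) [ 439.2 -237.5   10.4]
```

```bash
cat >> h.py <<'E'
def axes():
    s=manip.read_state();M=R.from_euler('xyz',s["eef_rot"]).as_matrix();return s,M
def to(target,head):
    "shift in present tool axes and spin so that tool y is across heading (deg)"
    s,M=axes();d=M.T@(np.array(target)-s["eef_pos"])
    y=M[:,1];c=np.degrees(np.arctan2(y[1],y[0]));
    sp=(-((head+90)-c)+90)%180-90   # tool x down: +spin = -yaw
    print("t",s["clock"],"eef",np.round(s["eef_pos"],1),"toolx",np.round(M[:,0],3),"tooly deg",round(c,2),"j6",s["joints"][5].round(3))
    print("shift",np.round(d,1),"spin deg",round(sp,2),"rad",round(np.radians(sp),4),"F",np.round(s["wrist_force"],1),"gap",round(s["finger_gap"],1))
E
python3 -c "
from h import *
to((428.9,139.4,180),-62)"
```

```text
t 0.8 eef [191.6 515.6 216.5] toolx [ 0.  0. -1.] tooly deg 69.62 j6 -0.067
shift [  36.5 -269.9  353.5] spin deg 41.62 rad 0.7263 F [-0.7 -0.6 -0.2] gap 93.7
```

```bash
python3 -m handwheel '[[[0,-30,39],0],[[0,-30,39],0],[[0,-30,39],0],[[0,-30,39],0],[[0,-30,39],0],[[0,-30,39],0],[[0,-30,39],0],[[0,-30,40],0],[[0,-30,40],0],[[0,0,0],0.15]]'
python3 -c "
from h import *
to((428.9,139.4,180),-62)"
```

```text
clock: 2.05
eef_pos: [429.6, 137.1, 216.4]
eef_rot: [-0.773, 1.571, -1.284]
wrist_force: [-0.6, -0.1, 0.6]
finger_gap: 94.0
t 2.05 eef [429.6 137.1 216.4] toolx [ 0. -0. -1.] tooly deg 60.71 j6 -0.832
shift [36.4  1.6 -1.7] spin deg 32.71 rad 0.5709 F [-0.6 -0.1  0.6] gap 94.0
```

```bash
python3 -m handwheel '[[[6,0.4,-0.4],0.11],[[6,0.4,-0.4],0.11],[[6,0.4,-0.4],0.11],[[6,0.4,-0.4],0.12],[[6,0,0],0.12],[[6,0,0],0],[[0,0,0],0],[[0,0,0],0],[[0,0,0],0],[[0,0,0],0]]'
python3 - <<'E'
from h import *
c=manip.camera("wrist");save(c,"w1.png");P=pts(c);px=c["pixels"]
W=(350,540,0,190)
for n,m in(("orange",comps(P,px,W,(-5,40),orange)),("rib",comps(P,px,W,(58,80)))):
    q=P[m];print(n,len(q),len(q)and(rect(q),np.round(q.mean(0),1)))
to((428.9,139.4,42),-62)
E
```

```text
clock: 3.3
eef_pos: [428.2, 141.7, 180.6]
eef_rot: [1.421, 1.571, 0.346]
wrist_force: [0.3, 0.4, -0.5]
finger_gap: 93.9
orange 2534 ((array([451.6,  99.2]), array([ 34.4, 142.7]), 119.79), array([454.7,  94. ,  12.2]))
rib 820 ((array([428.6, 140.7]), array([15.8, 39.9]), 118.69), array([428.1, 142.1,  68.1]))
t 3.35 eef [428.2 141.7 180.5] toolx [ 0.  0. -1.] tooly deg 28.38 j6 -0.257
shift [138.5  -0.5   2.4] spin deg 0.38 rad 0.0066 F [0.2 0.5 0.5] gap 94.1
```

View pics/w1.png

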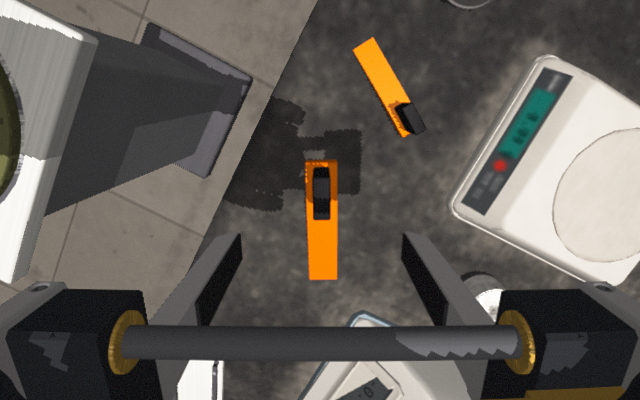

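The wrist picture shows the large wedge between the open fingers: rib at about (321,193), thin end at (323,279) pointing to the stand. The small look-alike is at (390,90), clear of the fingers.

```bash
python3 -m handwheel '[[[17,0,1],-0.01],[[18,0,0],0],[[18,0,0],0],[[18,0,0],0],[[18,0,0],0],[[18,0,0],0],[[15,0,0],0],[[10,0,0],0],[[6,0,0],0],[[0,0,0],0]]' && python3 -m handwheel '[[[0,0,0],0],[[0,0,0],0],[[0,0,0],0],[[0,0,0],0],[[0,0,0],0],[[0,0,0],0],[[0,0,0],0],[[0,0,0],0],[[0,0,0],0],[[0,0,0],0]]' 255 40
```

```text
clock: 4.6
eef_pos: [428.6, 140.8, 42.3]
eef_rot: [-1.784, 1.571, -2.85]
wrist_force: [1.2, 0.0, 0.6]
finger_gap: 93.9
clock: 5.85
eef_pos: [428.6, 140.9, 42.4]
eef_rot: [-1.648, 1.571, -2.714]
wrist_force: [0.6, -0.1, 0.1]
finger_gap: 16.0
```

```bash
python3 -m handwheel '[[[-40,0,0],0],[[-50,0,0],0.124],[[0,-16,34],0],[[0,-16,34],0],[[0,-16,34],0],[[0,-16,34],0],[[0,-16,34],0],[[0,-16,34],0],[[0,-16,34],0],[[0,-16,30],0]]'
python3 - <<'E'
from h import *
to((406.6,-159.9,142),-68.1)
for n in("wrist","top"):
    c=manip.camera(n);save(c,n+"2.png");P=pts(c);np.save(n+"2.npy",P)
E
```

```text
clock: 7.1
eef_pos: [409.2, -156.8, 132.4]
eef_rot: [-2.504, 1.571, 2.589]
wrist_force: [1.0, 0.1, -0.9]
finger_gap: 15.7
t 7.1 eef [ 409.2 -156.8  132.4] toolx [-0.  0. -1.] tooly deg 21.81 j6 -0.83
shift [-9.6 -3.5  1.9] spin deg -0.09 rad -0.0015 F [ 1.   0.1 -0.9] gap 15.7
```

View pics/wrist2.png

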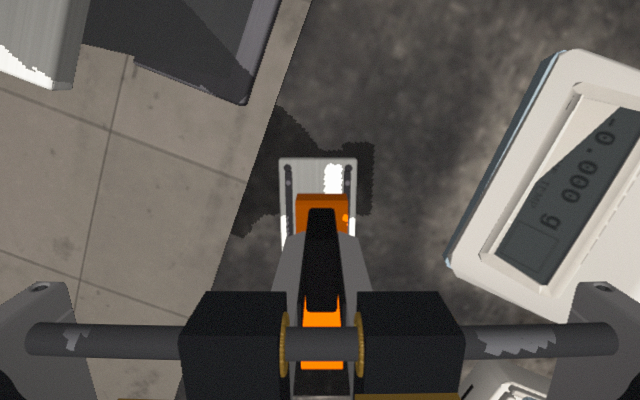

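Run:
```python
from h import *
h=np.radians(-68.1);H=np.array([[np.cos(h),np.sin(h)],[-np.sin(h),np.cos(h)]]);O=np.array([490.5,-368.7])
for n in("wrist","top"):
    P=np.load(n+"2.npy");px=cv2.imread('pics/'+n+'2.png')[...,::-1]
    S=(P[...,:2]-O)@H.T; Q=np.dstack([S,P[...,2]])   # stand frame
    def box(x0,x1,y,z0,z1): return (Q[...,0]>x0)&(Q[...,0]<x1)&(abs(Q[...,1])<y)&(Q[...,2]>z0)&(Q[...,2]<z1)
    o=box(-300,-80,60,60,125)&orange(px.astype(int))
    for a in np.arange(-280,-90,20):
        q=Q[o&box(a,a+20,60,60,125)]
        if len(q)>8: print(n,"wedge",a+10,len(q),np.round(np.percentile(q[:,1],[1,99]),1),"mid",np.round(np.percentile(q[:,1],[1,99]).mean(),1),"z",np.round(np.median(q[:,2]),1))
    q=Q[o];print(n,"wedge x ext",len(q)and np.round(np.percentile(q[:,0],[.5,99.5]),1))
    for a in np.arange(-270,-100,15):
        q=Q[box(a,a+15,50,5,22)]
        if len(q)>20: print(n,"tongue",a+7.5,len(q),np.round(np.percentile(q[:,1],[.5,99.5]),1),"mid",np.round(np.percentile(q[:,1],[.5,99.5]).mean(),1), "rail y",np.round(np.percentile(q[q[:,2]>13.5,1],[1,99]),1) if (q[:,2]>13.5).sum()>10 else "")
    q=Q[box(-300,-150,34,5,22)];print(n,"tongue start",len(q)and np.round(np.percentile(q[:,0],.5),1))
```

```text
wrist wedge -250 585 [-11.9  18.5] mid 3.3 z 109.2
wrist wedge -230 267 [-12.2  19.2] mid 3.5 z 109.5
wrist wedge -170 392 [-8.8 15.8] mid 3.5 z 102.2
wrist wedge -150 201 [-9.6 16.6] mid 3.5 z 101.0
wrist wedge -110 270 [-12.3  18.4] mid 3.1 z 94.3
wrist wedge -90 18 [ 6.8 21.8] mid 14.3 z 60.9
wrist wedge x ext [-250.6  -80.5]
wrist tongue -262.5 497 [-33.9  35.2] mid 0.7 rail y 
wrist tongue -247.5 1327 [-34.3  34.6] mid 0.1 rail y [-28.4  28.7]
wrist tongue -232.5 1040 [-34.  35.] mid 0.5 rail y [-28.7  29. ]
wrist tongue -217.5 366 [-34.7  34.6] mid -0.1 rail y [-28.5  29.2]
wrist tongue -202.5 348 [-34.2  35.1] mid 0.4 rail y [-28.9  28.9]
wrist tongue -187.5 174 [-34.8  34.3] mid -0.3 rail y [-28.2  29. ]
wrist tongue start -260.0
top wedge x ext 0
top tongue -97.5 29 [23.  49.4] mid 36.2 rail y 
top tongue start -294.8
```

Run:
```python
from h import *
a=cv2.imread('pics/top2.png')[180:290,330:490]
cv2.imwrite('pics/top2c.png',cv2.resize(a,None,fx=5,fy=5,interpolation=cv2.INTER_CUBIC))
```

```text
(no output)
```

View pics/top2c.png

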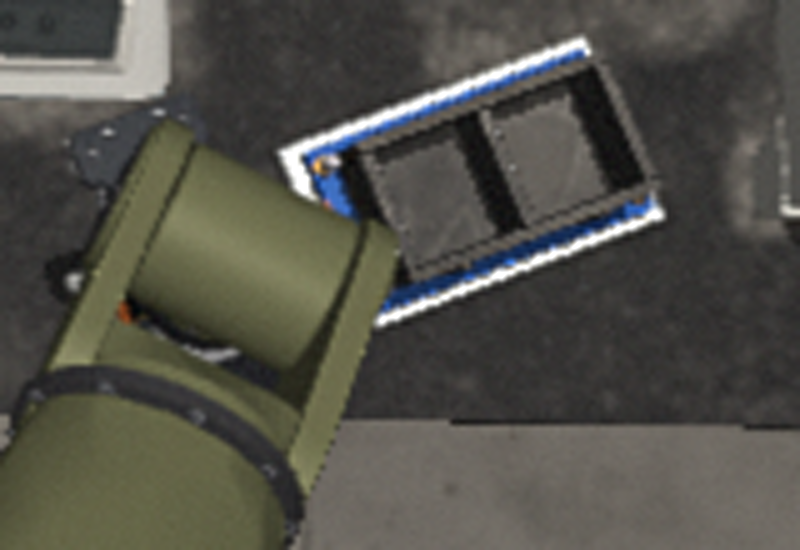

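The top crop shows the mould and its blue plate at about (470,190), still seated, with the arm over the lane. In the wrist picture (and its depth) the wedge is parallel to the lane and 3.3 mm off to +y. I'll shift it by that much and lower it.

```bash
python3 -m handwheel '[[[5,-1.6,0],0],[[10,-1.7,0],0],[[13,0,0],0],[[13,0,0],0],[[13,0,0],0],[[10,0,0],0],[[7,0,0],0],[[4,0,0],0],[[3,0,0],0],[[0,0,0],0]]'
```

```text
clock: 8.45
eef_pos: [406.4, -156.8, 54.5]
eef_rot: [0.528, 1.571, -0.662]
wrist_force: [-0.9, 0.3, -1.0]
finger_gap: 15.9
```

```bash
python3 -m handwheel '[[[0.5,0,0],0],[[0.5,0,0],0],[[0.5,0,0],0],[[0.3,0,0],0],[[0.3,0,0],0],[[0,0,0],0],[[0,0,0],0],[[0,0,0],0],[[0,0,0],0],[[0,0,0],0]]'
python3 - <<'E'
from h import *
to((406,-158,52),-68.1)
h=np.radians(-68.1);H=np.array([[np.cos(h),np.sin(h)],[-np.sin(h),np.cos(h)]]);O=np.array([490.5,-368.7])
c=manip.camera("wrist");save(c,"w3.png");P=pts(c);px=c["pixels"].astype(int)
Q=np.dstack([(P[...,:2]-O)@H.T,P[...,2]])
o=orange(px)&(abs(Q[...,1])<30)&(Q[...,0]<-90)
for a in(-255,-240,-225,-180,-165,-150,-135,-120):
    q=Q[o&(Q[...,0]>a)&(Q[...,0]<a+15)]
    if len(q)>10: print("wedge",a+7,len(q),np.round(np.percentile(q[:,1],[1,99]),1),"z",np.median(q[:,2]).round(1))
q=Q[o];print("ext",np.round(np.percentile(q[:,0],[.5,99.5]),1))
t=(abs(Q[...,1])<34)&(Q[...,0]>-259)&(Q[...,0]<-252);print("tongue z",np.median(Q[t][:,2]))
E
```

```text
clock: 9.7
eef_pos: [406.4, -156.8, 52.4]
eef_rot: [1.577, 1.571, 0.387]
wrist_force: [-1.7, 0.5, 4.5]
finger_gap: 15.8
t 9.7 eef [ 406.4 -156.8   52.4] toolx [ 0.  0. -1.] tooly deg 21.83 j6 -0.833
shift [ 0.4 -0.8  1. ] spin deg -0.07 rad -0.0013 F [-1.7  0.5  4.5] gap 15.8
wedge -248 693 [-14.9  16. ] z 29.4
wedge -233 242 [-15.8  16.2] z 29.5
wedge -218 32 [-7.   8.9] z 90.2
wedge -173 229 [-11.2  13.1] z 22.6
wedge -158 361 [-12.   14.1] z 21.4
wedge -113 234 [-14.5  16. ] z 14.4
ext [-256.9 -113.5]
tongue z 162.57176392091938
```

View pics/w3.png

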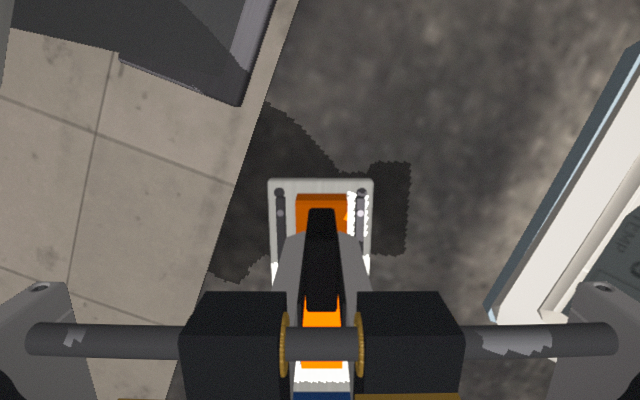

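The wrist picture shows the wedge lying between the rails: tail at (322,205), thin end at (322,368), blue sole plate just ahead at (322,395). The wrist force of 4.5 N confirms it is seated. Now I'll push.

```bash
python3 -m handwheel '[[[0,-0.3,6],0],[[0,0,6],0],[[0,0,6],0],[[0,0,6],0],[[0,0,6],0],[[0,0,6],0],[[0,0,6],0],[[0,0,4],0],[[0,0,4],0],[[0,0,0],0]]'
python3 -m handwheel '[[[0,0,2.5],0],[[0,0,2.5],0],[[0,0,2.5],0],[[0,0,2.5],0],[[0,0,2.5],0],[[0,0,2.5],0],[[0,0,0],0],[[0,0,0],0],[[0,0,0],0],[[0,0,0],0]]'
python3 - <<'E'
from h import *
to((406.4,-156.8,52.4),-68.1)
h=np.radians(-68.1);H=np.array([[np.cos(h),np.sin(h)],[-np.sin(h),np.cos(h)]]);O=np.array([490.5,-368.7])
P0=np.load('top0.npy')
for n in("top","wrist"):
    c=manip.camera(n);save(c,n+"4.png");P=pts(c);px=c["pixels"].astype(int)
    Q=np.dstack([(P[...,:2]-O)@H.T,P[...,2]])
    if n=="top":
        Z=(c["z_map"]>0); m=(Q[...,0]>-30)&(Q[...,0]<75)&(abs(Q[...,1])<42)
        for lo,hi in((25,50),(80,105)):
            k=m&(Q[...,2]>lo)&(Q[...,2]<hi)&(P0[...,2]>lo)&(P0[...,2]<hi); d=(P[...,2]-P0[...,2])[k]
            print("dz",lo,k.sum(),np.median(d).round(2),d.mean().round(2))
    else:
        o=orange(px)&(abs(Q[...,1])<30)&(Q[...,2]<40)
        for a in range(-200,-90,15):
            q=Q[o&(Q[...,0]>a)&(Q[...,0]<a+15)]
            if len(q)>10: print("wedge",a+7,len(q),np.round(np.percentile(q[:,1],[1,99]),1),"z",np.median(q[:,2]).round(1))
        print("tail",np.round(np.percentile(Q[o][:,0],1),1))
E
```

```text
clock: 11.0
eef_pos: [424.8, -203.4, 52.4]
eef_rot: [-3.081, 1.57, 2.012]
wrist_force: [-1.3, 5.3, 8.0]
finger_gap: 15.4
clock: 12.25
eef_pos: [430.2, -216.7, 52.4]
eef_rot: [-3.015, 1.569, 2.078]
wrist_force: [-3.3, 10.3, 9.7]
finger_gap: 15.8
t 12.25 eef [ 430.2 -216.7   52.4] toolx [-0.001  0.001 -1.   ] tooly deg 21.83 j6 -0.925
shift [  0.1   0.2 -64.4] spin deg -0.07 rad -0.0013 F [-3.3 10.3  9.7] gap 15.8
dz 25 620 1.8 1.81
dz 80 278 1.97 1.91
wedge -193 234 [-14.7  16.1] z 28.7
wedge -178 562 [-14.9  15.7] z 29.6
wedge -163 55 [-15.1  15.9] z 29.6
wedge -118 18 [-10.6  12. ] z 24.2
wedge -103 445 [-12.  13.] z 22.1
tail -187.2
```

```bash
python3 -m handwheel '[[[0,0,2],0],[[0,0,2],0],[[0,0,2],0],[[0,0,2],0],[[0,0,2],0],[[0,0,1],0],[[0,0,0],0],[[0,0,0],0],[[0,0,0],0],[[0,0,0],0]]'
python3 - <<'E'
from h import *
to((406.4,-156.8,52.4),-68.1)
h=np.radians(-68.1);H=np.array([[np.cos(h),np.sin(h)],[-np.sin(h),np.cos(h)]]);O=np.array([490.5,-368.7])
P0=np.load('top0.npy')
for n in("top","wrist"):
    c=manip.camera(n);save(c,n+"5.png");P=pts(c);px=c["pixels"].astype(int)
    Q=np.dstack([(P[...,:2]-O)@H.T,P[...,2]])
    if n=="top":
        m=(Q[...,0]>-30)&(Q[...,0]<75)&(abs(Q[...,1])<42)
        for lo,hi in((25,50),(80,105)):
            k=m&(Q[...,2]>lo)&(Q[...,2]<hi)&(P0[...,2]>lo)&(P0[...,2]<hi); d=(P[...,2]-P0[...,2])[k]
            print("dz",lo,k.sum(),np.median(d).round(2),d.mean().round(2))
    else:
        o=orange(px)&(abs(Q[...,1])<30)&(Q[...,2]<40)
        for a in range(-200,-90,15):
            q=Q[o&(Q[...,0]>a)&(Q[...,0]<a+15)]
            if len(q)>10: print("wedge",a+7,len(q),np.round(np.percentile(q[:,1],[1,99]),1),"z",np.median(q[:,2]).round(1))
        print("tail",np.round(np.percentile(Q[o][:,0],1),1))
E
```

```text
clock: 13.6
eef_pos: [434.2, -226.7, 52.4]
eef_rot: [-2.986, 1.569, 2.108]
wrist_force: [-4.5, 11.5, 10.8]
finger_gap: 15.9
t 13.6 eef [ 434.2 -226.7   52.4] toolx [-0.001  0.002 -1.   ] tooly deg 21.83 j6 -0.938
shift [  0.2   0.2 -75.3] spin deg -0.07 rad -0.0012 F [-4.5 11.5 10.8] gap 15.9
dz 25 557 3.24 3.41
dz 80 279 3.6 3.43
wedge -178 441 [-14.8  15.8] z 29.3
wedge -163 411 [-15.   15.8] z 29.6
wedge -103 39 [-11.5  12.7] z 23.4
tail -176.4
```

View pics/wrist5.png

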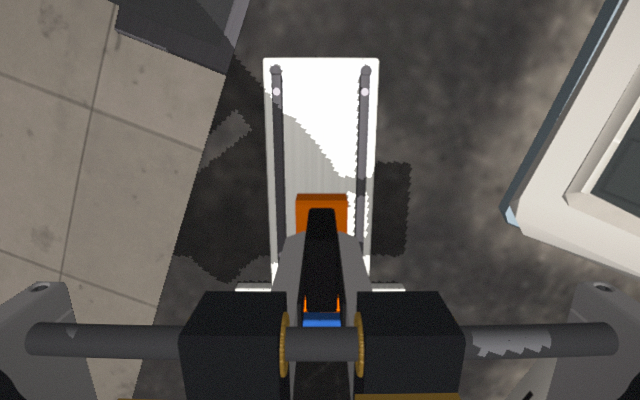

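The wrist picture shows the wedge in the lane with its tail at (322,210), its front under the blue plate edge at (322,320), and the fingers clear of the plate. The lift is 3.4 to 4.4 mm, depending on which estimate is used, so I'm handing in.

```bash
python3 -c "
from h import *
manip.sign_off()"
```

```text
the job is handed in; nothing more can be done
```

The mould is lifted about 4 mm off the stand and rests on the wedge, which the gripper is still holding at 40 N. I handed the job in at 13.6 s; no verdict is reported.

I picked the larger of the two orange wedges (the 140 × 32 mm one) by its rib. I laid it in the lane and pushed it 75 mm straight in.

**Lift:** the two estimates differ by about 1 mm. Depth change in the top camera gives 3.4–3.6 mm. The wedge's position gives 4.4 mm (thin end about 58.6 mm past the mouth). Both are inside the 2–7 mm band.

**Wedge:** it lies flat, within about 0.5 mm of the lane's middle. Its tail top measures 29.5 mm above the bench, which matches the 10 mm stand plus the 19 mm wedge.

**Forces and clearances:** the last wrist force was about 16 N in total. In the last picture the fingers were clear of the sole plate. I did not re-check the jar, tin and dish at the end, but no move went close to them.

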